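# Slide out the thin plate and put it in the dark box

## Robot

A 6-joint arm with a two-finger parallel gripper is mounted at the origin on the work surface. World frame = base frame: x ahead of the robot, y to its left, z up, the work surface at z = 0. Lengths are in m, angles in rad, forces in N, time in s.
With the tool pointing down it reaches from about 0.375 to 0.9 m from the base axis. Payload 3.1 kg.
Tool frame: the origin (TCP) lies at the very end of the fingers, on their centre line; the grasp point (between the pads) lies 19 mm behind it; z points along the fingers, y is the line along which they close (so a half turn about z gives the same grasp; the last joint's range is limited). The gripper opens to 85 mm and grips with 20 to 120 N. Pads are 22 mm wide; open, the fingers measure 114 mm over their backs; the gripper's body (76 mm by 85 mm) begins 54 mm behind the grasp point. The pads swing forward as they close: fully open they stand 13 mm farther back than shut.
Start: joints at [-1.335, 0.527, 1.433, -0, 1.181, -0.178], TCP at [0.252, -0.572, 0.231] pointing down, gripper open.
Joint ranges: [-3.08, 3.08], [-0.75, 2.2], [0.22, 2.44], [-1.43, 4.57], [0, 2.65], [-2.85, 2.85]. Speed limits (rad/s): [2.79, 2.79, 3.14, 3.14, 3.14, 3.14].

## Interface

Orientations are given as a unit quaternion [x, y, z, w].
In Python, from station import manip gives the robot as it stands.
- The arm moves only by the shell command python3 -m handwheel 'ROWS' [FORCE]. ROWS is JSON, a list of rows, each a list of 7 numbers: the shift along the world's x, y, z in mm, then the turn, a rotation vector about the world's x, y, z in degrees, then the opening, from 0 (shut) to 1 (fully open). A call has exactly 10 rows; each row shifts and turns the commanded pose from where the row before left it; what a row does not reach is not made up. A row lasts 1/8 s, in which the tool goes at most 62.5 mm and 10.7 degrees, less where a joint would pass 70% of its speed; a pose out of reach is approached as far as the arm can. A call is refused whole if a number of a shift passes 62.5 or a number of a turn 10.7, either way. A call with a gripper value outside its range is refused whole. The fingers move at their own pace and stop on an object; FORCE is the grip in N (left out, the last holds). Time passes only in rows, so rows that do not move let the fingers close, or fill a call up. It gives the time, the measured TCP pose, the force, the opening and the grip force at its end, in the units of the state.
- manip.sense(): the state, without advancing time (a new reading comes with each control period).
- manip.snapshot(name): name is "side" or "top"; returns the picture (420x560x3 uint8, red, green, blue); there is no depth.
- manip.get_calibration(name): a dict with "K" (3x3 intrinsics, pixels), "k1" (the pictures are not rectified: a ray, as slopes to the right and down, at radius r is drawn at 1 + k1 r^2 times it, then the intrinsics apply), "rvec" (rotation vector, rad) and "tvec" (3), from world to camera coordinates, as OpenCV has them. Camera axes: x right, y down, z forward; pixel columns grow to the right and rows downward; lengths in m; the calibration is good to about 2 mm. A picture is of the moment at which its call begins. get_calibration takes no time and is no camera call.
- manip.sign_off(): hands the job in; it is judged then, once.
The state is a dict: "t": time; "q": joint angles; "qd": joint speeds; "tau": joint torques, N m; "tcp_pos": TCP position; "tool_rot": TCP orientation; "force": force on the tool from outside, world axes, zero at the start; "ft_torque": the same for the moment, N m; "finger_gap": opening from 0.0 (shut) to 1.0 (fully open); "gripper_force": force on a finger pad.
Only numpy, scipy, OpenCV 4.12 (cv2) and the standard library are available. Lean on these libraries where they do the work, as an engineer would, in place of code of your own. Each camera call takes 0.05 s, during which the arm holds its last target. There are 200 camera calls.

## Task

The thin coated glass plate lies flat between the lips of its drying stand, too thin and too shut in to be picked up there: slide it out over the stand's open edge until it overhangs enough to be pinched by its long sides, then lift it and lay it, coated side up, squarely and centrally on the raised rest in the dark box, and let go. Then shut the rebated leaf (stepped-down edge) fully home first, and the flanged leaf last so that its flange laps over it. Do not let the plate fall, and leave the other things on the bench where they are.

Things in the scene. Friction and masses are not known exactly. Their poses are not given: they have to be found in the camera images.
- plate: Thin glass plate, white coating on top, 120 x 50 x 2 mm, 0.02 to 0.04 kg. Origin: centre of its underside; x along the 120 mm length, y across, z up. Slippery against the stand (friction about 0.25), while rubber fingertips grip it better: pressed from above with a few newtons it can be dragged along. Its centre of mass is its middle: it tips off the stand if more than half overhangs.
- stand: Fixed grey drying stand, 140 (x) x 74 (y) mm, flat deck 60 mm above the bench. Origin: centre of its underside. Lips 8 mm wide, 5 mm high above the deck, run along both long sides (58 mm apart, 4 mm beside the plate) and across the +x end; the -x end (towards the robot) is open. The plate starts wholly on the deck, its length along the stand's x.
- stand_edge (a point): Middle of the stand's open edge, at deck height (stand x = -70 mm); its axes are the stand's.
- darkbox: Fixed grey box open at the top, 172 (x) x 162 (y) mm outside, 160 x 150 mm inside, walls 62 mm high and 6 mm thick, floor 5 mm thick. Origin: centre of its underside on the bench. Two leaves, hinged on the +y and -y sides, cover it. In its middle an aluminium rest, 80 (x) x 36 (y) mm, top 35 mm above the bench.
- rest_top (a point): Centre of the rest's top face; axes of the dark box. The plate's underside belongs here, its length along x.
- leaf_rebated (a joint): Aluminium leaf with the rebated edge, hinged on the dark box's +y side. 0 = shut (level), 1.57 = upright, stop at 1.95 leaning outwards; starts at 1.5 to 1.8. Stiff: it stays where it is left, does not fall shut, and must be pushed on its outer face all the way home (about 3 N at 55 mm from the hinge). Full thickness to 72 mm, then a stepped-down 3 mm tongue to 86 mm from the hinge.
- leaf_flanged (a joint): Aluminium leaf with the overlapping flange, hinged on the dark box's -y side. 0 = shut (level), 1.57 = upright, stop at 1.95 leaning outwards; starts at 1.5 to 1.8. Stiff: it stays where it is left, does not fall shut, and must be pushed on its outer face all the way home (about 3 N at 55 mm from the hinge). A raised strip 4 mm thick on its outer face, from 60 mm, juts to 88 mm from the hinge.
- leaf_rebated_hinge (a point): Middle of the hinge line of the rebated leaf, 80 mm to the dark box's +y side of its middle and 62.5 mm above the bench; fixed, with the box's axes (the hinge runs along x). The leaf is 172 mm long along it, 6 mm thick; when shut its underside is level with the hinge line.
- leaf_flanged_hinge (a point): Middle of the hinge line of the flanged leaf, 80 mm to the dark box's -y side of its middle and 62.5 mm above the bench; fixed, with the box's axes (the hinge runs along x). The leaf is 172 mm long along it, 6 mm thick; when shut its underside is level with the hinge line.
- marker: Bystander: white marker pen with blue cap lying down, 135 mm long, 16 mm thick, between stand and box.
- jar: Bystander: small amber jar, 44 mm across, 50 mm tall.
- dishes: Bystander: clear round dish stack, 90 mm across, 30 mm tall.
- scoop: Bystander: flat steel scoop lying down, 165 mm long, 5 mm thick.
Mind the look-alikes: they are no part of the job. Leave any purple look-alike of the darkbox alone.

How it is judged:
By the outcome, as a careful person would: the job done as asked, in the order asked, and still so for the second after the job is handed in, with the robot touching nothing.
It also fails if it takes over 72 s, if anything falls off the work surface, if the arm or the gripper's body presses on something with over 40 N, if the wrist force passes 120 N, or if a joint passes its speed limit or range.

## Working session

There is one attempt and no reset: what is moved stays moved. The work goes in short steps, Python scripts to look and compute and a shell command to move; the robot and the scene stay as the last step left them, time stands still between calls to the robot, and variables do not carry over. Pictures are saved under pics/ and viewed, at most 10 in all, crops included, and the job is handed in when it is done.

```bash
mkdir -p pics; cat > h.py <<'E'
import numpy as np,cv2
from station import manip
def cal(n):
    c=manip.get_calibration(n);R,_=cv2.Rodrigues(np.array(c["rvec"],float));return np.array(c["K"],float),float(c["k1"]),R,np.array(c["tvec"],float).ravel()
def ray(n,u,v):
    K,k1,R,t=cal(n)
    d=np.array([k1,0,0,0,0.]);p=cv2.undistortPoints(np.array([[[u,v]]],float),K,d).ravel()
    return -R.T@t,R.T@np.array([p[0],p[1],1])
def onz(n,u,v,z):
    o,d=ray(n,u,v);return o+d*(z-o[2])/d[2]
def proj(n,P):
    K,k1,R,t=cal(n)
    return cv2.projectPoints(np.array(P,float).reshape(-1,1,3),cv2.Rodrigues(R)[0],t,K,np.array([k1,0,0,0,0.]))[0].reshape(-1,2)
def snap(n,f=None):
    im=manip.snapshot(n)
    if f: cv2.imwrite('pics/'+f,im[:,:,::-1])
    return im
E
python3 - <<'E'
from h import *
a=snap('top');b=snap('side')
np.save('t0.npy',a);np.save('s0.npy',b)
cv2.imwrite('pics/top0.png',cv2.resize(a[:,:,::-1],(800,600)));cv2.imwrite('pics/side0.png',cv2.resize(b[:,:,::-1],(800,600)))
for n in('top','side'):
    print(n,-cal(n)[2].T@cal(n)[3],cal(n)[0][0,0])
print(manip.sense())
E
```

```text
top [ 0.30262271 -0.01499333  1.20102118] 474.87982621511725
side [0.43455971 0.88275411 0.86937862] 385.5871748420432
{'t': 0.1, 'q': array([-1.33449804e+00,  5.28398644e-01,  1.43374902e+00,  3.65264857e-05,
        1.18141505e+00, -1.78479372e-01]), 'qd': array([ 0.00026944, -0.00260414, -0.00602753,  0.00048131,  0.00050917,
        0.00055716]), 'tau': array([-5.37742471e-04, -4.43304563e+01, -1.78586715e+01, -1.81016558e-04,
        3.90957110e-03,  1.32532543e-05]), 'tcp_pos': array([ 0.25176412, -0.57135752,  0.23042385]), 'tool_rot': array([ 9.78572860e-01,  2.05898485e-01, -1.15904800e-05, -9.85106632e-04]), 'force': array([-0.41354371, -0.09482526,  0.11098374]), 'ft_torque': array([-0.01022009,  0.02082652, -0.02446423]), 'gripper_force': 0.0, 'finger_gap': 0.9967853262744772}
```

View pics/top0.png

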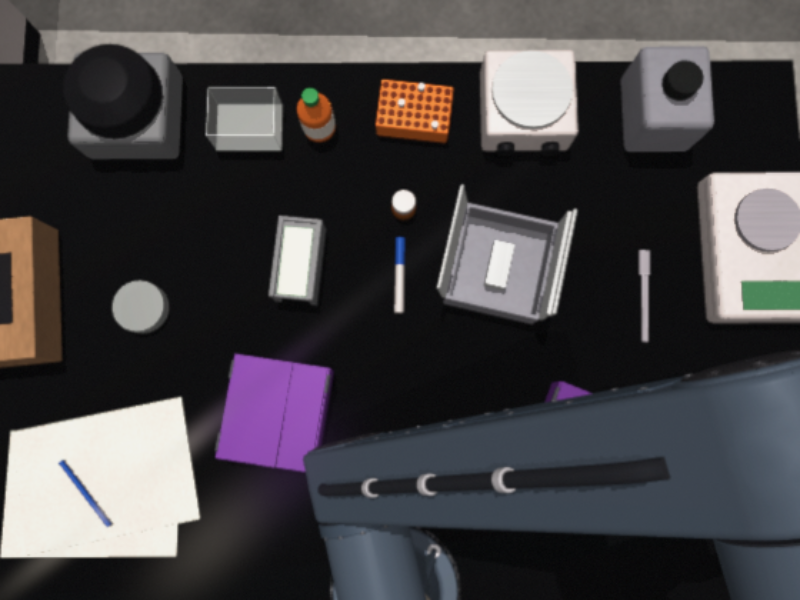

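View pics/side0.png

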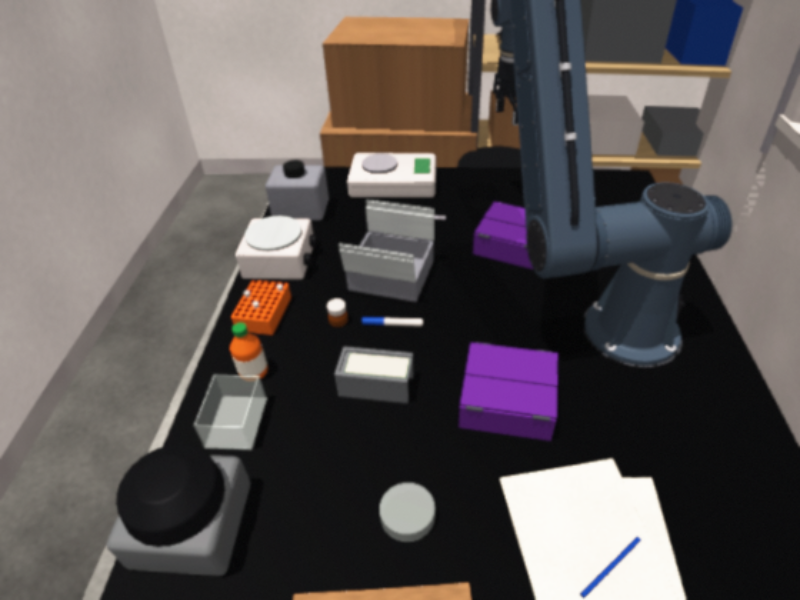

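The top view (800x600) shows two stand/box candidates. The grey stand with the white plate is at (297,260). The grey open box with its pale rest is at (505,262). The purple boxes at (275,412) and (570,390) are look-alikes, since the task calls for the grey box. Next I measure and confirm in one crop.

```bash
cat > m.py <<'E'
from h import *
def quad(n,im,roi,thr,z):
    x0,y0,x1,y1=roi
    g=cv2.cvtColor(im,cv2.COLOR_RGB2GRAY)[y0:y1,x0:x1]
    m=(g>thr).astype(np.uint8)
    c=max(cv2.findContours(m,cv2.RETR_EXTERNAL,cv2.CHAIN_APPROX_NONE)[0],key=cv2.contourArea)
    P=np.array([onz(n,p[0][0]+x0,p[0][1]+y0,z)[:2] for p in c])*1000
    (cx,cy),(w,h),a=cv2.minAreaRect(P.astype(np.float32))
    return cx,cy,w,h,a,c.reshape(-1,2)+[x0,y0]
E
python3 - <<'E'
from m import *
a=np.load('t0.npy');b=np.load('s0.npy')
for thr in(130,170,200): print('plate top',thr,np.round(quad('top',a,(180,140,240,220),thr,.062)[:5],1))
for thr in(130,170,200): print('plate side',thr,np.round(quad('side',b,(230,235,300,285),thr,.062)[:5],1))
for thr in(170,190,210): print('rest',thr,np.round(quad('top',a,(330,155,370,215),thr,.035)[:5],1))
for thr in(60,): print('stand',thr,np.round(quad('top',a,(180,140,240,225),thr,.065)[:5],1))
c1=cv2.resize(a[120:240,170:420,::-1],(800,384),interpolation=cv2.INTER_CUBIC)
cv2.imwrite('pics/c1.png',c1)
E
```

```text
plate top 130 [559.6 168.5  72.4 139.6  84.1]
plate top 170 [553.1 168.2  50.6 121.5  84.7]
plate top 200 [553.7 169.   48.  118.   84.7]
plate side 130 [558.9 169.1  60.9 137.8  84.2]
plate side 170 [553.  168.2  52.5 122.2  84.6]
plate side 200 [552.4 167.9  48.6 118.8  84.8]
rest 170 [ 553.4 -187.2   37.8   79.9   76.8]
rest 190 [ 553.3 -187.    36.3   79.    76.8]
rest 210 [ 553.6 -186.2   34.4   78.4   76.3]
stand 60 [558.2 167.2  78.  144.6  84.1]
```

View pics/c1.png

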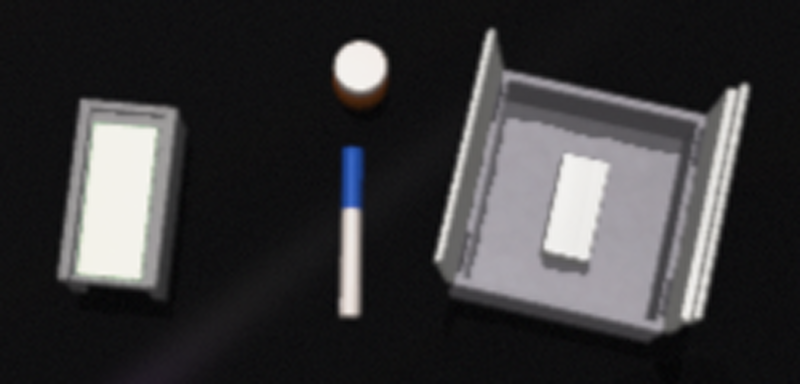

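The crop confirms it. The grey stand (about 120,190 in the crop) holds the white plate. The grey box (about 580,210) has its raised rest and upright leaves, the plain rebated one on the left (+y) and the stepped flanged one on the right. Plate: (553,168) mm, yaw -5.4°. Rest: (553.4,-187) mm, yaw -13.2°. The measured sizes match the given ones.

```bash
python3 -m handwheel '[[24,55,0,0,0,-3,0],[24,55,0,0,0,-3,0],[24,55,0,0,0,-3,0],[24,55,0,0,0,-3,0],[24,55,0,0,0,-3,0],[24,55,0,0,0,-3,0],[24,55,0,0,0,-3,0],[24,55,0,0,0,-3,0],[24,55,0,0,0,-3,0],[24,55,0,0,0,-2.2,0]]' 30
python3 -m handwheel '[[20.25,47,0,0,0,0,0],[20.25,47,0,0,0,0,0],[20.25,47,0,0,0,0,0],[20.25,47,0,0,0,0,0],[0,0,-35,0,0,0,0],[0,0,-35,0,0,0,0],[0,0,-35,0,0,0,0],[0,0,-35,0,0,0,0],[0,0,0,0,0,0,0],[0,0,0,0,0,0,0]]'
```

```text
t: 1.35
tcp_pos: [0.4923, -0.0201, 0.2312]
tool_rot: [0.999, -0.048, -0.0, 0.0]
force: [0.7, -1.4, -0.2]
finger_gap: -0.0
gripper_force: 0.0
t: 2.6
tcp_pos: [0.5736, 0.1661, 0.0921]
tool_rot: [0.999, -0.047, 0.001, -0.0]
force: [-0.6, 0.1, 0.9]
finger_gap: -0.001
gripper_force: 0.0
```

```bash
python3 -m handwheel '[[0,0,-9,0,0,0,0],[0,0,-9,0,0,0,0],[0,0,-7,0,0,0,0],[0,0,-2,0,0,0,0],[0,0,-1,0,0,0,0],[0,0,-1,0,0,0,0],[0,0,-1,0,0,0,0],[0,0,-1,0,0,0,0],[0,0,0,0,0,0,0],[0,0,0,0,0,0,0]]'
```

```text
t: 3.85
tcp_pos: [0.5731, 0.1661, 0.0621]
tool_rot: [0.999, -0.047, 0.001, -0.0]
force: [-3.0, -0.1, 10.2]
finger_gap: 0.002
gripper_force: 4.8
```

```bash
python3 -m handwheel '[[-2.5,0.23,0.3,0,0,0,0],[-5,0.47,0,0,0,0,0],[-5,0.47,0,0,0,0,0],[-5,0.47,0,0,0,0,0],[-5,0.47,0,0,0,0,0],[-5,0.47,0,0,0,0,0],[-5,0.47,0,0,0,0,0],[-5,0.47,0,0,0,0,0],[-2.5,0.24,0,0,0,0,0],[0,0,0,0,0,0,0]]'
python3 - <<'E'
from m import *
a=snap('top');b=snap('side')
o=np.hstack([cv2.resize(a[140:230,170:260,::-1],(400,400),interpolation=2),cv2.resize(b[220:310,220:310,::-1],(400,400),interpolation=2)])
cv2.imwrite('pics/d1.png',o)
E
```

```text
t: 5.1
tcp_pos: [0.5348, 0.17, 0.0621]
tool_rot: [0.999, -0.047, 0.002, -0.0]
force: [1.0, -0.3, 7.9]
finger_gap: 0.001
gripper_force: 4.0
```

View pics/d1.png

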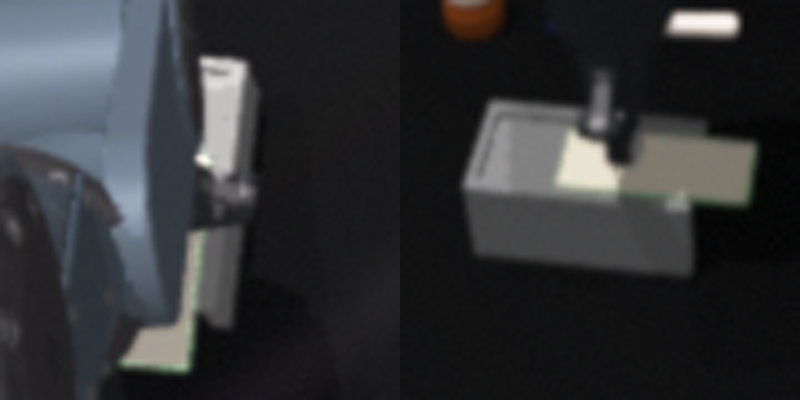

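The plate has slid out, with its free end at crop (752,173) and the stand's open edge at about (697,200). I'll compute the overhang.

```bash
python3 - <<'E'
from h import *
f=lambda x,y:(220+(x-400)*.225,220+y*.225)
u=np.array([np.cos(np.radians(5.4)),-np.sin(np.radians(5.4))]);v=np.array([-u[1],u[0]])
for n,(x,y),z in[('plate end',(757,142),.062),('plate end',(748,206),.062),('plate in',(574,130),.062),('plate in',(556,187),.062),('lip near',(693,202),.065),('lip far',(707,121),.065),('base near',(692,274),0),('lip +x',(463,186),.065),('lip +x far',(493,100),.065)]:
    p=onz('side',*f(x,y),z)*1000; print(n,p[:2].round(1),(p[:2]@u).round(1),(p[:2]@v).round(1))
E
```

```text
plate end [450.1 153.5] 433.7 195.2
plate end [454.5 206. ] 433.1 247.9
plate in [567. 146.] 550.8 198.7
plate in [573.5 193.8] 552.7 246.9
lip near [488.  206.2] 466.4 251.2
lip far [482.3 139. ] 467.1 183.7
base near [490.1 210.8] 468.1 256.0
lip +x [630.6 197.2] 609.2 255.6
lip +x far [621.8 123.9] 607.4 181.8
```

Overhang is about 34 mm, so I drag 15 mm more, then lift off.

```bash
python3 -m handwheel '[[-3,0.28,0,0,0,0,0],[-4,0.38,0,0,0,0,0],[-4,0.38,0,0,0,0,0],[-4,0.38,0,0,0,0,0],[0,0,0,0,0,0,0],[0,0,0,0,0,0,0],[0,0,3,0,0,0,0],[0,0,30,0,0,0,0],[0,0,50,0,0,0,0],[0,0,50,0,0,0,0]]'
python3 -m handwheel '[[60,0,0,0,0,0,1],[60,0,0,0,0,0,1],[0,-60,0,0,0,0,1],[0,-60,0,0,0,0,1],[0,-60,0,0,0,0,1],[0,0,0,0,0,0,1],[0,0,0,0,0,0,1],[0,0,0,0,0,0,1],[0,0,0,0,0,0,1],[0,0,0,0,0,0,1]]'
python3 - <<'E'
from m import *
a=snap('top');b=snap('side')
np.save('t1.npy',a)
for thr in(130,150,170,190):
  print(thr,np.round(quad('top',a,(180,140,240,240),thr,.062)[:5],1),np.round(quad('side',b,(230,235,310,285),thr,.062)[:5],1))
o=np.hstack([cv2.resize(a[140:230,170:260,::-1],(400,400),interpolation=2),cv2.resize(b[220:310,220:310,::-1],(400,400),interpolation=2)])
cv2.imwrite('pics/d2.png',o)
E
```

```text
t: 6.45
tcp_pos: [0.5168, 0.1711, 0.1941]
tool_rot: [0.999, -0.047, -0.001, 0.0]
force: [0.8, -0.1, 0.4]
finger_gap: -0.001
gripper_force: 0.0
t: 7.7
tcp_pos: [0.6379, -0.0077, 0.1936]
tool_rot: [0.999, -0.047, -0.0, -0.0]
force: [0.9, 0.8, 0.7]
finger_gap: 0.998
gripper_force: 0.0
130 [614.4 195.7   7.7  35.8  83.4] [533.3 171.9  60.8 189.8  85. ]
150 [619.1 196.1   4.7  23.9  73.2] [501.4 174.3  56.1 124.   84.1]Traceback (most recent call last):
  File "<stdin>", line 5, in <module>
  File "m.py", line 6, in quad
    c=max(cv2.findContours(m,cv2.RETR_EXTERNAL,cv2.CHAIN_APPROX_NONE)[0],key=cv2.contourArea)
ValueError: max() iterable argument is empty
```

```bash
python3 - <<'E'
from m import *
b=snap('side')
for thr in(150,160,170,180): print(thr,np.round(quad('side',b,(230,235,315,290),thr,.062)[:5],1))
cv2.imwrite('pics/d2.png',cv2.resize(b[220:310,220:340,::-1],(800,600),interpolation=2))
E
```

```text
150 [501.2 174.3  56.1 123.6  84.1]
160 [500.4 174.2  53.6 121.2  84.1]
170 [500.  173.5  52.2 120.1  84.7]
180 [499.6 173.7  51.2 119.3  84.7]
```

View pics/d2.png

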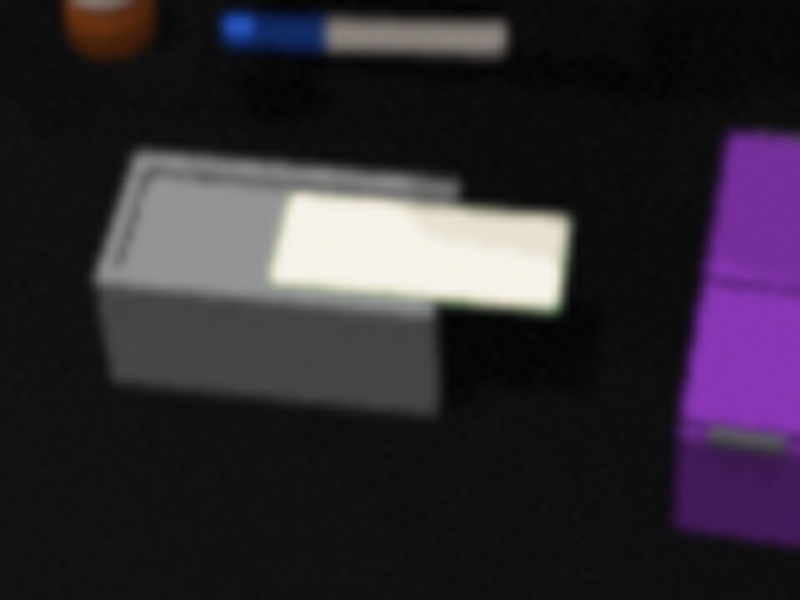

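The plate overhangs about 46 mm: crop corners (290,195), (572,213), (560,312), (272,282), centre (499.7,173.6), yaw -5.4°. I'll go pinch it 14 mm beyond the edge.

```bash
python3 -m handwheel '[[-41.75,46,0,0,0,0,1],[-41.75,46,0,0,0,0,1],[-41.75,46,0,0,0,0,1],[-41.75,46,0,0,0,0,1],[0,0,-40,0,0,0,1],[0,0,-40,0,0,0,1],[0,0,-40,0,0,0,1],[0,0,-20,0,0,0,1],[0,0,-15,0,0,0,1],[0,0,0,0,0,0,1]]'
```

```text
t: 9.1
tcp_pos: [0.4706, 0.1752, 0.038]
tool_rot: [0.999, -0.047, -0.001, 0.0]
force: [-0.3, 0.0, 0.3]
finger_gap: 0.999
gripper_force: 0.0
```

```bash
python3 -m handwheel '[[0,1,1,0,0,0,0.75],[0,0,0,0,0,0,0.7],[0,0,0,0,0,0,0.65],[0,0,0,0,0,0,0.6],[0,0,0,0,0,0,0.55],[0,0,0,0,0,0,0.5],[0,0,0,0,0,0,0.5],[0,0,0,0,0,0,0.5],[0,0,0,0,0,0,0.5],[0,0,0,0,0,0,0.5]]' 30
```

```text
t: 10.35
tcp_pos: [0.4711, 0.1762, 0.0398]
tool_rot: [0.999, -0.047, 0.0, -0.0]
force: [-0.9, -0.7, 6.2]
finger_gap: 0.568
gripper_force: 30.3
```

```bash
python3 -m handwheel '[[0,0,2,0,0,0,0.4],[0,0,4,0,0,0,0.4],[0,0,8,0,0,0,0.4],[0,0,15,0,0,0,0.4],[0,0,25,0,0,0,0.4],[0,0,35,0,0,0,0.4],[0,0,35,0,0,0,0.4],[0,0,20,0,0,0,0.4],[0,0,0,0,0,0,0.4],[0,0,0,0,0,0,0.4]]' 40
python3 - <<'E'
from m import *
b=snap('side')
p=proj('side',[.5,.174,.205]);print(p)
cv2.imwrite('pics/d3.png',cv2.resize(b[160:280,200:360,::-1],(800,600),interpolation=2))
E
```

```text
t: 11.6
tcp_pos: [0.4702, 0.1761, 0.1834]
tool_rot: [0.999, -0.047, -0.0, 0.0]
force: [-0.1, -0.4, -0.0]
finger_gap: 0.567
gripper_force: 41.2
[[280.38835178 219.51343048]]
```

View pics/d3.png

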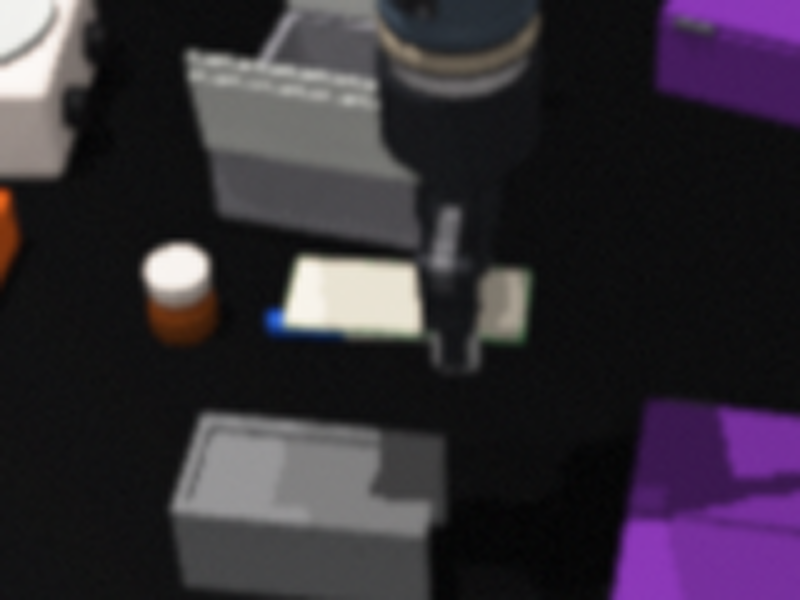

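The plate is lifted and held level: crop corners (297,257), (530,270), (525,340), (285,332), with the finger at (455,300). I'll compute its offset from the TCP.

```bash
python3 - <<'E'
from h import *
g=lambda x,y:(200+x*.2,160+y*.2)
u=np.array([np.cos(np.radians(5.4)),-np.sin(np.radians(5.4))]);v=np.array([-u[1],u[0]])
for z in(.200,.206,.212):
  P=np.array([onz('side',*g(x,y),z)[:2]*1000 for x,y in[(297,257),(530,270),(525,340),(285,332)]])
  d=P-[470.2,176.1]; print(z,np.c_[d@u,d@v].round(1).tolist(),(P.mean(0)-[470.2,176.1])@u)
E
```

```text
0.2 [[90.0, -28.8], [-31.6, -32.8], [-34.6, 18.9], [85.1, 27.1]] 27.22908142056675
0.206 [[88.3, -22.3], [-32.3, -26.2], [-35.2, 25.0], [83.4, 33.1]] 26.070873880516967
0.212 [[86.5, -15.8], [-32.9, -19.6], [-35.8, 31.1], [81.8, 39.2]] 24.912666340467133
```

```bash
python3 -m handwheel '[[5,-30,5,0,0,-1,0.4],[9,-50,0,0,0,-1,0.4],[9,-55,0,0,0,-1,0.4],[9,-55,0,0,0,-1,0.4],[9,-55,0,0,0,-1,0.4],[9,-55,0,0,0,-1,0.4],[5.8,-36.7,0,0,0,-1,0.4],[0,-20,0,0,0,-0.8,0.4],[0,0,0,0,0,0,0.4],[0,0,0,0,0,0,0.4]]'
python3 - <<'E'
from m import *
a=snap('top');b=snap('side')
s=manip.sense();print(s['tcp_pos'],s['tool_rot'],s['finger_gap'],s['gripper_force'])
q=np.round(proj('top',[.553,-.187,.21])),np.round(proj('side',[.553,-.187,.21]));print(q)
o=np.hstack([cv2.resize(a[140:240,300:400,::-1],(400,400),interpolation=2),cv2.resize(b[100:200,220:320,::-1],(400,400),interpolation=2)])
cv2.imwrite('pics/d4.png',o)
E
```

```text
t: 12.9
tcp_pos: [0.5259, -0.1787, 0.1881]
tool_rot: [0.993, -0.115, -0.001, -0.001]
force: [-0.0, 0.0, -0.1]
finger_gap: 0.568
gripper_force: 41.2
[ 0.52627098 -0.17865369  0.18849734] [ 9.93450411e-01 -1.14262255e-01 -5.12313545e-04 -3.95144780e-04] 0.5666722065414567 41.20886206626892
(array([[361., 167.]]), array([[271., 142.]]))
```

View pics/d4.png

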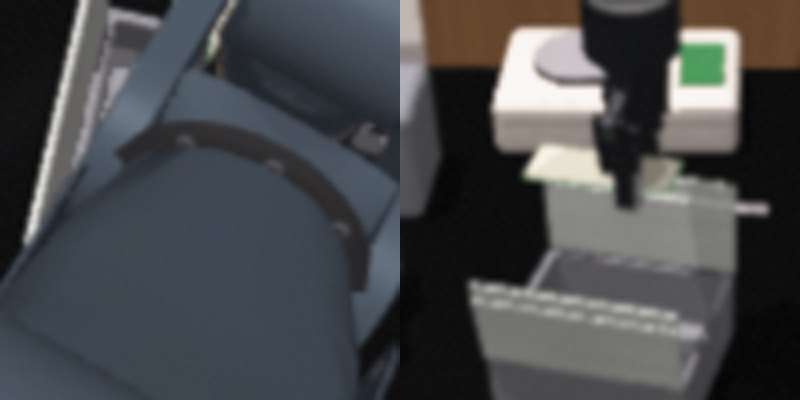

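The left half of the view is blocked by the arm. The side view shows the plate level at (600,165), above the open box. Lowering now.

```bash
python3 -m handwheel '[[0,-2,-35,0,0,0,0.4],[0,0,-40,0,0,0,0.4],[0,0,-35,0,0,0,0.4],[0,0,-25,0,0,0,0.4],[0,0,-15,0,0,0,0.4],[0,0,-10,0,0,0,0.4],[0,0,-6,0,0,0,0.4],[0,0,0,0,0,0,0.4],[0,0,0,0,0,0,0.4],[0,0,0,0,0,0,0.4]]'
```

```text
t: 14.25
tcp_pos: [0.527, -0.1827, 0.0232]
tool_rot: [0.993, -0.115, 0.001, 0.0]
force: [-0.3, 0.3, -0.4]
finger_gap: 0.565
gripper_force: 41.2
```

```bash
python3 - <<'E'
from m import *
a=snap('top');b=snap('side')
cv2.imwrite('pics/d5.png',np.hstack([cv2.resize(a[140:240,300:400,::-1],(400,400),interpolation=2),cv2.resize(b[130:230,220:320,::-1],(400,400),interpolation=2)]))
E
```

```text
(no output)
```

View pics/d5.png

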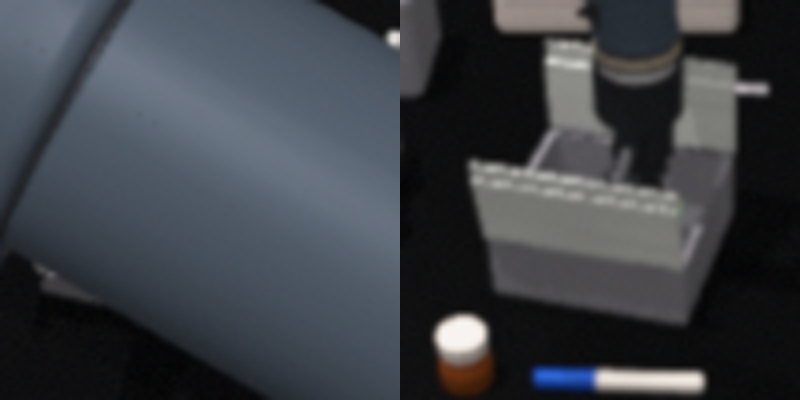

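The plate is hidden, but the box and leaves are undisturbed. Small correction, then a gentle approach to contact.

```bash
python3 -m handwheel '[[-0.8,2,0,0,0,0,0.4],[0,0,-2,0,0,0,0.4],[0,0,-2,0,0,0,0.4],[0,0,-1,0,0,0,0.4],[0,0,-1,0,0,0,0.4],[0,0,-0.5,0,0,0,0.4],[0,0,-0.5,0,0,0,0.4],[0,0,0,0,0,0,0.4],[0,0,0,0,0,0,0.4],[0,0,0,0,0,0,0.4]]'
```

```text
t: 15.6
tcp_pos: [0.5259, -0.1805, 0.0156]
tool_rot: [0.993, -0.115, 0.0, 0.0]
force: [-0.6, -0.1, 0.1]
finger_gap: 0.564
gripper_force: 41.2
```

```bash
python3 -m handwheel '[[0,0,-0.5,0,0,0,0.4],[0,0,-0.5,0,0,0,0.4],[0,0,-0.5,0,0,0,0.4],[0,0,0,0,0,0,0.4],[0,0,0,0,0,0,0.4],[0,0,0,0,0,0,0.4],[0,0,0,0,0,0,0.4],[0,0,0,0,0,0,0.4],[0,0,0,0,0,0,0.4],[0,0,0,0,0,0,0.4]]'
```

```text
t: 16.85
tcp_pos: [0.526, -0.1805, 0.0154]
tool_rot: [0.993, -0.115, 0.0, 0.0]
force: [-1.8, 0.5, 10.4]
finger_gap: 0.568
gripper_force: 41.7
```

```bash
python3 -m handwheel '[[0,0,0.5,0,0,0,0.5],[0,0,0.3,0,0,0,0.55],[0,0,0,0,0,0,0.58],[0,0,0,0,0,0,0.62],[0,0,0,0,0,0,0.68],[0,0,0,0,0,0,0.75],[0,0,0,0,0,0,0.8],[0,0,0,0,0,0,0.85],[0,0,0,0,0,0,0.85],[0,0,0,0,0,0,0.85]]' 20
python3 -m handwheel '[[0,0,5,0,0,0,0.85],[0,0,15,0,0,0,0.85],[0,0,30,0,0,0,0.85],[0,0,50,0,0,0,0.85],[0,0,50,0,0,0,0.85],[0,0,50,0,0,0,0.85],[0,60,0,0,0,0,0],[0,60,0,0,0,0,0],[0,60,0,0,0,0,0],[0,60,0,0,0,0,0]]'
python3 -m handwheel '[[0,50,0,0,0,0,0],[0,50,0,0,0,0,0],[0,0,0,0,0,0,0],[0,0,0,0,0,0,0],[0,0,0,0,0,0,0],[0,0,0,0,0,0,0],[0,0,0,0,0,0,0],[0,0,0,0,0,0,0],[0,0,0,0,0,0,0],[0,0,0,0,0,0,0]]'
python3 - <<'E'
from m import *
a=snap('top');np.save('t2.npy',a)
for thr in(150,170,190): print(np.round(quad('top',a,(330,150,372,222),thr,.037)[:5],1))
cv2.imwrite('pics/d6.png',cv2.resize(a[120:240,290:450,::-1],(800,600),interpolation=2))
E
```

```text
t: 18.1
tcp_pos: [0.5259, -0.1805, 0.0149]
tool_rot: [0.993, -0.115, 0.0, 0.0]
force: [0.3, 0.4, -0.2]
finger_gap: 0.852
gripper_force: 0.0
t: 19.35
tcp_pos: [0.5257, 0.0613, 0.2163]
tool_rot: [0.993, -0.115, 0.001, -0.0]
force: [0.6, 0.6, 0.3]
finger_gap: 0.005
gripper_force: 0.0
t: 20.6
tcp_pos: [0.5259, 0.1595, 0.2149]
tool_rot: [0.993, -0.115, -0.0, 0.0]
force: [0.2, 0.2, -0.7]
finger_gap: -0.0
gripper_force: 0.0
[ 542.1 -187.5  103.2  163.1   88.2]
[ 540.9 -187.5  103.2  160.4   88.2]
[ 540.9 -187.5  103.2  160.4   88.2]
```

View pics/d6.png

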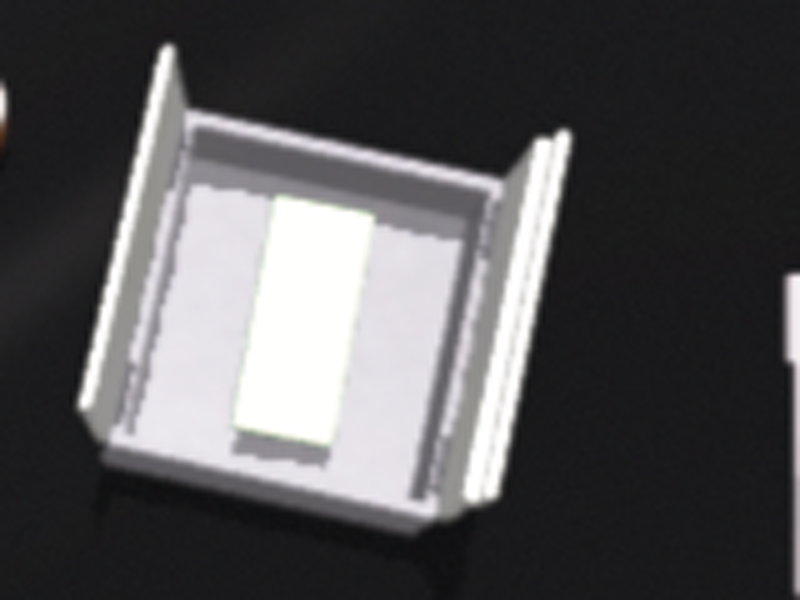

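The plate lies white in the box: crop corners (273,195), (373,212), (330,443), (235,428). The rebated leaf's top edge is at (120,230) and the flanged leaf's at (530,320). I'll measure the plate and the box rim.

```bash
python3 - <<'E'
from m import *
a=np.load('t2.npy')
for thr in(235,245,250): print(np.round(quad('top',a,(334,154,368,212),thr,.037)[:5],1))
f=lambda x,y:(290+x*.2,120+y*.2)
# box inner top rim corners z=.062: 
u=np.array([np.cos(np.radians(13.2)),-np.sin(np.radians(13.2))]);v=np.array([-u[1],u[0]])
for n,(x,y),z in [('rim back L',(185,112),.062),('rim back R',(502,182),.062),('rim front L',(105,462),.062),('rim front R',(412,532),.062),('rebated top edge far',(168,45),.148),('rebated near',(82,408),.148),('fl far',(568,132),.146),('fl near',(495,498),.146)]:
  p=onz('top',*f(x,y),z)[:2]*1000-[553.4,-187.];print(n,(p@u).round(1),(p@v).round(1))
E
```

```text
[ 554.1 -188.1   50.5  118.6   78.4]
[ 554.7 -187.7   49.   117.6   78.4]
[ 554.5 -187.5   47.2  117.    78.3]
rim back L 83.7 79.2
rim back R 83.7 -80.6
rim front L -96.6 79.9
rim front R -96.7 -71.8
rebated top edge far 85.4 95.9
rebated near -89.0 97.6
fl far 86.5 -91.4
fl near -87.1 -91.5
```

The plate sits within about 1 mm of centre and 1.5° of square. Next I push the rebated (+y) leaf shut from outside with the closed fingers.

```bash
python3 -m handwheel '[[14.2,-55.5,0,0,0,0,0],[14.2,-55.5,0,0,0,0,0],[14.2,-55.5,0,0,0,0,0],[14.2,-55.5,0,0,0,0,0],[0,0,-50,0,0,0,0],[0,0,-48,0,0,0,0],[-2.1,-9,0,0,0,0,0],[-2.1,-9,0,0,0,0,0],[-2.1,-9,0,0,0,0,0],[-2.1,-9,0,0,0,0,0]]'
```

```text
t: 21.9
tcp_pos: [0.5752, -0.0992, 0.1189]
tool_rot: [0.993, -0.115, 0.002, 0.0]
force: [-0.5, 1.8, 1.5]
finger_gap: -0.003
gripper_force: 1.0
```

```bash
python3 -m handwheel '[[-2.15,-9.1,-2.3,0,0,0,0],[-2.15,-9.1,-2.3,0,0,0,0],[-1.4,-6,-3.8,0,0,0,0],[-1.4,-6,-3.8,0,0,0,0],[-1.15,-4.8,-5.2,0,0,0,0],[-1.15,-4.8,-5.2,0,0,0,0],[-0.8,-3.4,-6.3,0,0,0,0],[-0.8,-3.4,-6.3,0,0,0,0],[-0.4,-1.6,-7,0,0,0,0],[-0.4,-1.6,-6,0,0,0,0]]'
```

```text
t: 23.15
tcp_pos: [0.5625, -0.1482, 0.0682]
tool_rot: [0.993, -0.115, -0.0, -0.0]
force: [-2.5, 4.0, 34.9]
finger_gap: 0.004
gripper_force: 19.8
```

```bash
python3 -m handwheel '[[0,0,2,0,0,0,0],[0,0,0,0,0,0,0],[0,0,55,0,0,0,0],[0,0,55,0,0,0,0],[0,0,35,0,0,0,0],[-12.5,-53.2,0,0,0,0,0],[-12.5,-53.2,0,0,0,0,0],[-12.4,-53.2,0,0,0,0,0],[0,0,0,0,0,0,0],[0,0,0,0,0,0,0]]'
python3 - <<'E'
from m import *
b=snap('side')
cv2.imwrite('pics/d7.png',cv2.resize(b[120:220,220:340,::-1],(720,600),interpolation=2))
E
```

```text
t: 24.4
tcp_pos: [0.5245, -0.3071, 0.215]
tool_rot: [0.993, -0.116, -0.001, -0.001]
force: [0.0, 0.9, -0.1]
finger_gap: -0.006
gripper_force: 0.0
```

View pics/d7.png

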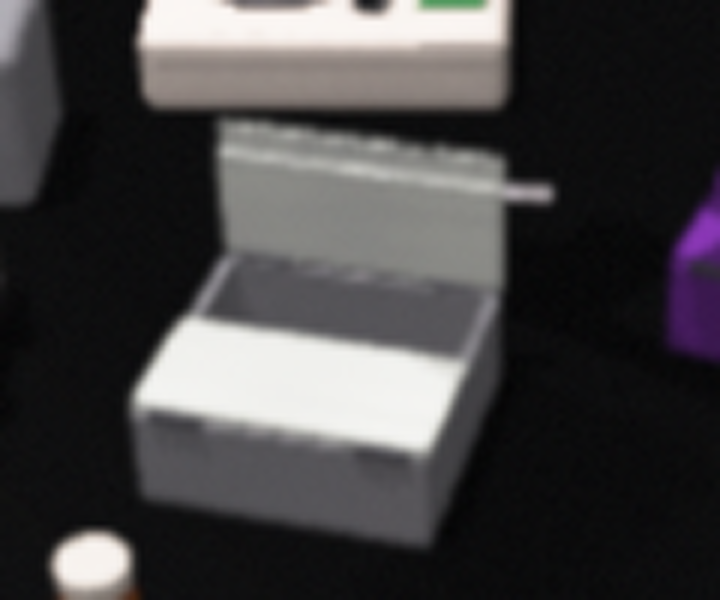

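The rebated leaf lies level on the box at crop (300,385), and the flanged leaf is still upright at (360,205). Now I close the flanged leaf.

```bash
python3 -m handwheel '[[0,0,-51,0,0,0,0],[0,0,-51,0,0,0,0],[1.85,7.9,0,0,0,0,0],[1.85,7.9,0,0,0,0,0],[1.85,7.9,0,0,0,0,0],[1.85,7.9,0,0,0,0,0],[1.95,8.3,-2,0,0,0,0],[1.95,8.3,-2,0,0,0,0],[1.3,5.5,-3.35,0,0,0,0],[1.3,5.5,-3.35,0,0,0,0]]'
python3 -m handwheel '[[1.05,4.5,-4.7,0,0,0,0],[1.05,4.5,-4.7,0,0,0,0],[0.7,3.1,-5.7,0,0,0,0],[0.7,3.1,-5.7,0,0,0,0],[0.4,1.6,-6.3,0,0,0,0],[0.4,1.6,-5.3,0,0,0,0],[0,0,-0.5,0,0,0,0],[0,0,-0.5,0,0,0,0],[0,0,0,0,0,0,0],[0,0,0,0,0,0,0]]'
```

```text
t: 25.7
tcp_pos: [0.5387, -0.2481, 0.1024]
tool_rot: [0.993, -0.115, -0.001, -0.0]
force: [-0.8, -1.2, 1.2]
finger_gap: -0.002
gripper_force: 0.6
t: 26.95
tcp_pos: [0.5433, -0.2305, 0.0697]
tool_rot: [0.993, -0.115, 0.0, 0.0]
force: [0.6, 0.2, 0.4]
finger_gap: -0.002
gripper_force: 0.0
```

```bash
python3 -m handwheel '[[0,0,-0.5,0,0,0,0],[0,0,-0.5,0,0,0,0],[0,0,-0.5,0,0,0,0],[0,0,-0.5,0,0,0,0],[0,0,-0.5,0,0,0,0],[0,0,-0.5,0,0,0,0],[0,0,0,0,0,0,0],[0,0,0,0,0,0,0],[0,0,0,0,0,0,0],[0,0,0,0,0,0,0]]'
```

```text
t: 28.2
tcp_pos: [0.5434, -0.2303, 0.0685]
tool_rot: [0.993, -0.115, 0.0, 0.0]
force: [-3.0, 1.5, 11.7]
finger_gap: -0.001
gripper_force: 6.1
```

```bash
python3 -m handwheel '[[0,0,-0.5,0,0,0,0],[0,0,-0.5,0,0,0,0],[0,0,-0.5,0,0,0,0],[0,0,-0.5,0,0,0,0],[0,0,0,0,0,0,0],[0,0,0,0,0,0,0],[0,0,0,0,0,0,0],[0,0,0,0,0,0,0],[0,0,0,0,0,0,0],[0,0,0,0,0,0,0]]'
python3 -m handwheel '[[0,0,3,0,0,0,0],[0,0,40,0,0,0,0],[0,0,55,0,0,0,0],[0,0,55,0,0,0,0],[-10,-60,0,0,0,0,0],[-10,-60,0,0,0,0,0],[-10,-60,0,0,0,0,0],[-10,-60,0,0,0,0,0],[0,0,0,0,0,0,0],[0,0,0,0,0,0,0]]'
python3 - <<'E'
from m import *
b=snap('side');a=snap('top')
cv2.imwrite('pics/d8.png',b[:,:,::-1])
g=cv2.cvtColor(b,cv2.COLOR_RGB2GRAY).astype(int)
u=np.array([.9736,-.2284]);v=np.array([.2284,.9736]);c=np.array([.5534,-.187])
# brightness profile across v on the shut lid, and just above/behind it
for du in(-.05,.05):
  P=[[*(c+u*du+v*dv),.0685] for dv in np.arange(.09,-.131,-.008)]
  q=proj('side',P).round().astype(int);print([int(g[y,x]) for x,y in q])
# where the upright leaf stood
P=[[*(c-u*0+v*-.086),z] for z in(.09,.11,.13)];q=proj('side',P).round().astype(int);print('upright?',[int(g[y,x]) for x,y in q])
# outline of bright lid region in side view
m=((g>110)).astype(np.uint8)[130:215,235:310]
n,l,s,_=cv2.connectedComponentsWithStats(m);print(s[1:][s[1:,4]>80]+[235,130,0,0,0])
print('exp lid corners',proj('side',[[*(c+u*a_+v*b_),.0685] for a_ in(-.086,.086) for b_ in(-.08,.08)]).round(1).tolist())
E
```

```text
t: 29.45
tcp_pos: [0.5434, -0.2304, 0.0684]
tool_rot: [0.993, -0.115, 0.001, 0.0]
force: [-4.9, 3.1, 23.2]
finger_gap: 0.002
gripper_force: 11.7
t: 30.7
tcp_pos: [0.5028, -0.4697, 0.2166]
tool_rot: [0.993, -0.116, -0.001, -0.001]
force: [-0.8, 0.7, -0.6]
finger_gap: 0.001
gripper_force: 0.0
[77, 114, 230, 241, 241, 241, 239, 229, 222, 222, 214, 199, 219, 225, 223, 222, 227, 240, 241, 241, 235, 189, 86, 18, 11, 10, 12, 12]
[69, 117, 203, 241, 242, 241, 240, 240, 240, 240, 213, 218, 236, 240, 240, 241, 241, 240, 240, 240, 239, 179, 73, 18, 14, 13, 13, 12]
upright? [12, 58, 87]
[[ 244  130   60    7  414]
 [ 242  161   61   36 1528]]
exp lid corners [[302.3, 167.3], [290.3, 195.0], [256.7, 160.7], [241.0, 187.0]]
```

The bright lid region in the side view (x 242–303, y 161–197) matches the expected shut lid (241–302, 161–195). The contact went stiff at 68.4 mm under 23 N, so both leaves are home.

```bash
python3 -c "
from station import manip
print(manip.sign_off())"
```

```text
the job is handed in; nothing more can be done
None
```

The job is handed in at about 31 s: the plate lies coated side up on the rest, about 1 mm off centre and 1.5° off square when last measured. The rebated leaf was shut first and the flanged leaf last, both pressed fully home.

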